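# Sort used breathing valves and buckles through the diverter chute

## Robot

A 7-joint arm with a two-finger parallel gripper is mounted at the origin on the work surface. World frame = base frame: x ahead of the robot, y to its left, z up, the work surface at z = 0. Lengths are in m, angles in rad, forces in N, time in s.
With the tool pointing down it reaches from about 0.4 to 0.9 m from the base axis. Payload 5.5 kg.
Tool frame: the origin (TCP) lies midway between the tips of the shut fingers; the grasp point (between the pads) lies 19 mm behind it (grip_point_offset is the distance from the TCP to the grasp point, in m); z points along the fingers, y is the direction in which the jaws open and shut (so a half turn about z gives the same grasp; the last joint's range is limited). The gripper opens to 92 mm and grips with 3 to 60 N. Pads are 19 mm wide; open, the fingers measure 130 mm over their backs; the gripper's body (75 mm by 190 mm) begins 47 mm behind the grasp point.
Start: joints at [1.44, 0.501, -0.427, 1.55, 0.221, 1.138, -0.21], TCP at [0.249, -0.6, 0.227] pointing down, gripper open.
Joint ranges: [-2.88, 2.88], [-0.31, 2.03], [-1.54, 1.56], [0.2, 2.42], [-1.41, 4.55], [0.19, 2.02], [-2.57, 2.57]. Speed limits (rad/s): [2.57, 2.57, 3.14, 3.14, 3.14, 3.14, 3.14].

## Interface

Orientations are given as a rotation vector (axis times angle).
In Python, from bench import observe, read_camera, camera_model, hand_in, recognise, masks_of, grip_point_offset gives the robot as it stands.
- The arm moves only by the shell command python3 -m inch 'ROWS' [FORCE]. ROWS is JSON, a list of rows, each a list of 3 entries, a list of its own where there are three numbers: the turn, a rotation vector about the tool's x, y, z in rad, then the shift along the tool's x, y, z in mm, then the gripper's target within -1 to 1 (fully open at 1, half-way at 0, shut at -1). In form: [[[wx, wy, wz], [tx, ty, tz], gripper], ...]. A call has 1 to 5 rows; each row shifts and turns the commanded pose from where the row before left it, along the tool's axes as they then stand; what a row does not reach is not made up. A row lasts 1/10 s, in which the tool goes at most 50 mm and 8.59 degrees, less where a joint would pass 70% of its speed; a pose out of reach is approached as far as the arm can. A call is refused whole if a number of a shift passes 50 or a number of a turn 0.15, either way. A call with a gripper value outside its range is refused whole. The fingers move at their own pace and stop on an object; FORCE is the grip in N (left out, the last holds). Time passes only in rows, so rows that do not move let the fingers close. It gives the time, the measured TCP pose, the force and the opening at its end, in the units of the state.
- observe(): the state, without advancing time (a new reading comes with each control period).
- read_camera(name): name is "side" or "top"; returns the picture (480x640x3 uint8, blue, green, red); there is no depth.
- camera_model(name): a dict with "K" (3x3 intrinsics, pixels), "rvec" (rotation vector, rad) and "tvec" (3), from world to camera coordinates, as OpenCV has them. Camera axes: x right, y down, z forward; pixel columns grow to the right and rows downward; lengths in m; the calibration is good to about 2 mm. A picture is of the moment at which its call begins. camera_model takes no time and is no camera call.
- hand_in(): hands the job in, once; it reports no verdict.
Trained networks look in the newest picture that a camera, given by its name, has taken for a name from the list of things; names that differ only in an ending like _2 or _b are one class to them, and where a whole thing is asked for, a point or a joint stands for the part that bears it (a point fixed in the world has none). Each returns a list of dicts, best first, with "confidence" (0 to 1); they miss things now and then, are a little off and sometimes report something else, mostly with a low value. They report only what shows in the picture. A call takes as long as a camera call. They do not tell look-alikes from the thing itself.
- recognise(camera, target): "centre" ([x, y, z] in m, in the coordinates of the camera as it stood for that picture, good to about 4 mm: the middle of the surface that is visible of it).
- masks_of(camera, target): "mask" (480x640 bool, what is visible of it).
The state is a dict: "time_s": time; "qpos": joint angles; "joint_velocities": joint speeds; "joint_efforts": joint torques, N m; "eef_pos": TCP position; "tcp_rot": TCP orientation; "ft_force": force on the tool from outside, world axes, zero at the start; "torque": the same for the moment, N m; "opening": opening from 0.0 (shut) to 1.0 (fully open).
Only numpy, scipy, OpenCV 4.12 (cv2) and the standard library are available. Lean on these libraries where they do the work, as an engineer would, in place of code of your own. Each camera call takes 0.05 s, during which the arm holds its last target. There are 200 camera calls.

## Task

Sort the practice parts with the two-way chute, without touching the parts themselves. First swing the chute's flap fully over so that it leads to the round wash bowl and tip the tray with the round breathing valves so that all three slide into the bowl; then swing the flap fully over to the other side and tip the tray with the oblong buckles so that all three slide into the square cardboard box. Let both trays fall back level and do not knock the other things on the table.

Things in the scene. Friction and masses are not known exactly. Their poses are not given: they have to be found in the camera images.
- chute: two-way table-top chute of plywood and aluminium, fixed, placed anew each time. Origin on the table under the inlet's back edge; its x is level and points down the flow (away from the robot), y left, z up. Behind each tray, at chute x -88 mm, stands a small tag (upright disc or oblong, top at z 254 mm) with the shape of the parts in that tray
- inlet (a point): middle of the inlet shaft's mouth, 216 mm above the table. The shaft is 92 mm wide (chute y +-46 mm) and runs from chute x 0 to 100 mm; below it the floor falls 27 degrees towards +x, from z 184 mm at x 0 to z 65 mm at the exits. A tipping tray hangs on each side of the shaft
- exit_left (a point): middle of the floor's edge at the left (+y) exit: chute x 233, y 65, z 65 mm, opening 80 mm wide. After the inlet the side walls stand 42 mm above the sloping floor and spread from chute y +-45 mm (x 110 mm) to +-105 mm (x 200 mm)
- exit_right (a point): the same at the right exit, chute y -65 mm; a wedge behind the flap's pivot parts the two exits
- flap (a joint): angle of the 110 mm diverter flap. Pivot at its downstream end (chute x 198 mm, y 0, axis square to the sloping floor), free end upstream. 0 = mid (starts near). +0.38 = stop: free end at the right (-y) wall, parts go to the LEFT exit. -0.38 = stop: free end at the left wall, parts go RIGHT. Friction (about 1 N at the block) holds it where left
- flap_grip (a point): point in the black grip block on the flap, 80 mm from the pivot, 12 mm below the block's top. The block is 30 mm long along the flap, 10 mm thick, 42 mm tall and square to the floor (its top leans 27 degrees towards the exits); its lower edge is 12 mm above the chute's wall tops. Push it sideways (or pinch it); it travels 30 mm to each side of mid
- tray_left (a joint): tip angle of the left (+y) steel tray: 0 level (rest), 1.05 fully tipped (stop). Tray: chute x 0 to 100 mm, 90 mm wide, floor at z 220 mm, 28 mm walls on three sides, open to the inlet, where it hinges (axis along chute x at y +50 mm). Parts slide off beyond 0.2 to 0.4 rad. Falls back level when let go
- tray_left_bar (a point): middle of the black cross-bar (50 mm along chute x, 12 mm thick, at chute x -35 mm) of the left tray's lever, behind the tray. At rest the bar is 45 mm outside the hinge line and 78 mm above it; pushed towards chute -y across the inlet (2 to 3 N, 90 mm of travel on a 90 mm arc, rising to 90 mm over the hinge in mid-way) it tips the tray
- tray_left_hinge (a point): point on the left tray's hinge axis (chute y +50 mm), at the foot of its lever, chute x -35 mm, z 220 mm
- tray_right (a joint): tip angle of the right (-y) steel tray: 0 level (rest), 1.05 fully tipped (stop). Tray: chute x 0 to 100 mm, 90 mm wide, floor at z 220 mm, 28 mm walls on three sides, open to the inlet, where it hinges (axis along chute x at y -50 mm). Parts slide off beyond 0.2 to 0.4 rad. Falls back level when let go
- tray_right_bar (a point): middle of the black cross-bar (50 mm along chute x, 12 mm thick, at chute x -35 mm) of the right tray's lever, behind the tray. At rest the bar is 45 mm outside the hinge line and 78 mm above it; pushed towards chute +y across the inlet (2 to 3 N, 90 mm of travel on a 90 mm arc, rising to 90 mm over the hinge in mid-way) it tips the tray
- tray_right_hinge (a point): point on the right tray's hinge axis (chute y -50 mm), at the foot of its lever, chute x -35 mm, z 220 mm
- valve0_center (a point): centre of a round white breathing valve, 26 mm diameter, 14 mm tall, stepped top, 14 g; the three valves start together in one of the trays (left or right)
- buckle0_center (a point): centre of an oblong white strap buckle, 34 x 23 x 10 mm, 14 g; the three buckles start together in the other tray
- valve1_center (a point): centre of a round white breathing valve, 26 mm diameter, 14 mm tall, stepped top, 14 g; the three valves start together in one of the trays (left or right)
- buckle1_center (a point): centre of an oblong white strap buckle, 34 x 23 x 10 mm, 14 g; the three buckles start together in the other tray
- valve2_center (a point): centre of a round white breathing valve, 26 mm diameter, 14 mm tall, stepped top, 14 g; the three valves start together in one of the trays (left or right)
- buckle2_center (a point): centre of an oblong white strap buckle, 34 x 23 x 10 mm, 14 g; the three buckles start together in the other tray
- bowl_center (a point): centre (25 mm above the table) of the round steel wash bowl, 160 mm across the rim, 50 mm tall, fixed under one exit of the chute (left or right)
- bin_center (a point): centre (25 mm above the table) of the square cardboard box, 150 x 150 mm, 50 mm tall, open on top, fixed under the other exit
Not all that is in view belongs to the job. Leave any blue look-alike of the part that bears valve2_center alone.

How it is judged:
On the way, in this order (a step that is already met when the one before it is completed fails the run):
1. the flap is swung over so that the chute leads to the wash bowl (((y of bowl_center in the frame of chute above 0 m and value of joint flap above 0.3 rad) or (y of bowl_center in the frame of chute below 0 m and value of joint flap below -0.3 rad))), for 0.2 s.
2. with the flap that way, all three valves have slid into the bowl (((y of bowl_center in the frame of chute above 0 m and value of joint flap above 0.3 rad) or (y of bowl_center in the frame of chute below 0 m and value of joint flap below -0.3 rad)) and horizontal distance between each of valve0_center, valve1_center, valve2_center and bowl_center below 0.08 m and height (world z) of each of valve0_center, valve1_center, valve2_center below 0.05 m), for 0.2 s.
3. the flap is swung over so that the chute leads to the cardboard box (((y of bowl_center in the frame of chute above 0 m and value of joint flap below -0.3 rad) or (y of bowl_center in the frame of chute below 0 m and value of joint flap above 0.3 rad))), for 0.2 s.
4. with the flap that way, all three buckles have slid into the box (((y of bowl_center in the frame of chute above 0 m and value of joint flap below -0.3 rad) or (y of bowl_center in the frame of chute below 0 m and value of joint flap above 0.3 rad)) and horizontal distance between each of buckle0_center, buckle1_center, buckle2_center and bin_center below 0.1 m and height (world z) of each of buckle0_center, buckle1_center, buckle2_center below 0.05 m), for 0.2 s.
At the end, for the whole second after the job is handed in: all three valves lie in the bowl (within 80 mm of its centre line, below 50 mm) and all three buckles in the box (within 100 mm of its centre line, below 50 mm), at rest; the flap stands over (beyond 0.30 rad of 0.38) leading to the box; both trays are back level (within 0.08 rad) (all of step 4 and horizontal distance between each of valve0_center, valve1_center, valve2_center and bowl_center below 0.08 m and height (world z) of each of valve0_center, valve1_center, valve2_center below 0.05 m and value of joint each of tray_left, tray_right below 0.08 rad and linear speed of each of valve0, valve1, valve2, buckle0, buckle1, buckle2 below 0.05 m/s); the robot touches nothing.
It fails at once if the robot touches a valve or a buckle (contact force between any of valve0, valve1, valve2, buckle0, buckle1, buckle2 and the fingers above 0.3 N or contact force between any of valve0, valve1, valve2, buckle0, buckle1, buckle2 and the arm above 0.3 N).
It fails at once if another thing on the table is knocked (moved more than 30 mm) (distance of any of roll, eraser, spray, flask, glove_box, mug from where it was at the start of the episode above 0.03 m).
It also fails if it takes over 67 s, if anything falls off the work surface, if the arm or the gripper's body presses on something with over 40 N, if the wrist force passes 120 N, or if a joint passes its speed limit or range.

## Working session

There is one attempt and no reset: what is moved stays moved. The work goes in short steps, Python scripts to look and compute and a shell command to move; the robot and the scene stay as the last step left them, time stands still between calls to the robot, and variables do not carry over. Pictures are saved under pics/ and viewed, about 8 in all and at most 12, crops included, and the job is handed in when it is done.

```bash
mkdir -p pics; ls; python3 - <<'E'
from bench import *
import cv2,numpy as np
for n in("top","side"):
    cv2.imwrite(f"pics/{n}0.png",read_camera(n))
    m=camera_model(n);R=cv2.Rodrigues(np.array(m["rvec"],float))[0];t=np.array(m["tvec"],float).ravel()
    print(n,"cam at",-R.T@t)
    for k in("tray_left_bar","tray_right_bar","flap_grip","bowl_center","bin_center","chute","valve0_center","buckle0_center"):
        for d in recognise(n,k)[:4]:
            print(k,round(d["confidence"],2),np.round(R.T@(np.array(d["centre"])-t),3))
o=observe();print(o["eef_pos"],o["tcp_rot"],o["time_s"],o["opening"])
E
```

```text
pics
top cam at [0.47490817 0.01712763 0.8917258 ]
tray_left_bar 0.96 [0.534 0.12  0.217]
tray_right_bar 0.96 [ 0.513 -0.067  0.218]
tray_right_bar 0.7 [0.548 0.017 0.189]
flap_grip 0.64 [0.633 0.012 0.191]
bowl_center 0.68 [ 0.77  -0.104  0.025]
bowl_center 0.49 [0.573 0.12  0.231]
bowl_center 0.35 [0.54  0.112 0.23 ]
bin_center 0.84 [0.788 0.097 0.003]
chute 0.65 [0.548 0.014 0.189]
valve0_center 0.53 [ 0.49  -0.06   0.228]
buckle0_center 0.69 [0.511 0.116 0.227]
buckle0_center 0.59 [0.55  0.011 0.19 ]
buckle0_center 0.42 [0.529 0.114 0.22 ]
buckle0_center 0.32 [0.541 0.113 0.229]
side cam at [ 0.16375713 -0.46740489  0.7749131 ]
tray_left_bar 0.68 [0.527 0.113 0.228]
tray_right_bar 0.61 [ 0.51  -0.065  0.23 ]
tray_right_bar 0.4 [0.645 0.003 0.189]
flap_grip 0.73 [0.645 0.003 0.187]
flap_grip 0.69 [ 0.509 -0.075  0.227]
flap_grip 0.29 [0.526 0.114 0.229]
bowl_center 0.7 [ 0.774 -0.094  0.024]
bowl_center 0.55 [0.571 0.119 0.224]
bin_center 0.81 [0.824 0.095 0.02 ]
chute 0.82 [ 0.53  -0.026  0.184]
valve0_center 0.8 [ 0.489 -0.067  0.231]
buckle0_center 0.8 [0.511 0.118 0.23 ]
[ 0.24944708 -0.60024461  0.22675659] [3.08081898e+00 6.14684558e-01 5.54299063e-05] 0.9 1.0018396106603409
```

View pics/top0.png

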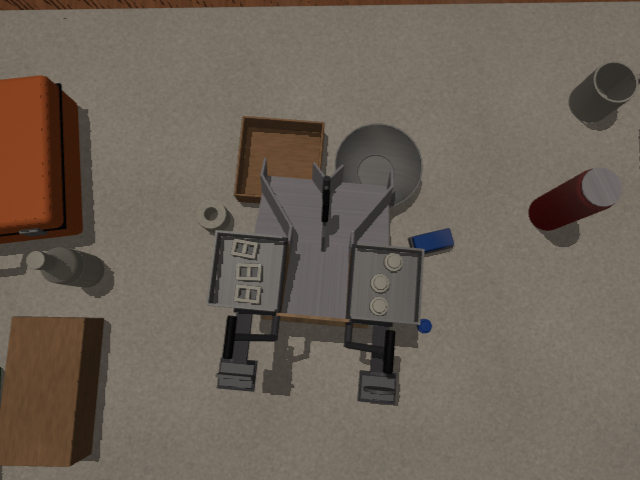

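View pics/side0.png

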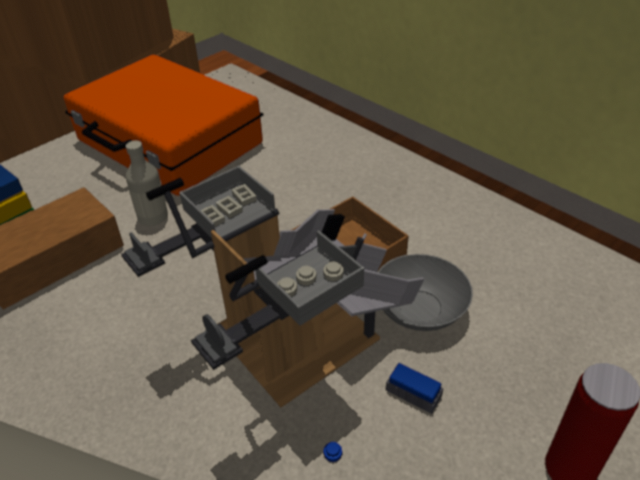

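The valves are in the right tray (380,280) and the bowl is on the right (380,165). The buckles are in the left tray (247,272) and the box is on the left (280,160). In the top view the bars are at (230,337) and (389,352), and the flap block is at (326,200). Next I fit the chute pose.

```bash
cat > h.py <<'E'
from bench import *
import cv2,numpy as np
from scipy.optimize import least_squares
def proj(n,P):
    m=camera_model(n);return cv2.projectPoints(np.array(P,float).reshape(-1,1,3),np.array(m["rvec"],float),np.array(m["tvec"],float),np.array(m["K"],float),None)[0].reshape(-1,2)
def W(p,c):
    p=np.atleast_2d(p)/1000;s,k=np.sin(p*0+c[2]),np.cos(c[2])
    return np.c_[c[0]+k*p[:,0]-s[:,0]*p[:,1],c[1]+s[:,0]*p[:,0]+k*p[:,1],p[:,2]]
E
python3 - <<'E'
from h import *
T=[([-35,95,300],(230,337)),([-35,-95,300],(389,352)),([100,140,248],(218,233)),([0,140,248],(210,306)),([100,-140,248],(423,248)),([0,-140,248],(421,323))]
S=[([-35,95,300],(165,188)),([-35,-95,300],(246,267)),([0,-140,248],(297,318)),([100,-140,248],(363,279))]
f=lambda c:np.r_[(proj("top",W([a for a,b in T],c))-[b for a,b in T]).ravel(),(proj("side",W([a for a,b in S],c))-[b for a,b in S]).ravel()]
r=least_squares(f,[.5,.03,0],loss="soft_l1");print(r.x,np.round(f(r.x).reshape(-1,2),1).tolist())
c=r.x
# flap block top centre at angle a
for a in(-.38,-.1,0,.1,.38):
    th=np.radians(27);d=np.array([np.cos(th),0,-np.sin(th)]);u=np.array([np.sin(th),0,np.cos(th)])
    fl=lambda x:np.array([x,0,184-np.tan(th)*x])
    hgt=42+12+42*1.0
    p=fl(198)-d*80*np.cos(a)+np.array([0,-80*np.sin(a),0])+u*hgt
    print(a,"block top",p.round(),W(p,c).round(3),proj("top",W(p,c)).round(),proj("side",W(p,c)).round())
for p in([0,0,0],[-35,95,298],[-35,-95,298],[-35,-140,298],[-35,140,298]):print(p,W(p,c).round(3))
E
```

```text
[ 0.48009785  0.02650858 -0.11466488] [[-0.1, 0.8], [0.9, 0.8], [-1.9, -2.5], [-3.9, -0.2], [2.2, 1.8], [-0.2, 2.8], [-0.1, -0.3], [0.2, 1.2], [1.6, -9.9], [1.6, -10.9]]
-0.38 block top [175.  30. 202.] [[0.658 0.036 0.202]] [[305. 192.]] [[326. 204.]]
-0.1 block top [171.   8. 205.] [[0.651 0.015 0.205]] [[320. 196.]] [[333. 212.]]
0 block top [170.   0. 205.] [[0.649 0.007 0.205]] [[325. 197.]] [[336. 214.]]
0.1 block top [171.  -8. 205.] [[ 0.649 -0.001  0.205]] [[331. 197.]] [[340. 217.]]
0.38 block top [175. -30. 202.] [[ 0.651 -0.023  0.202]] [[346. 196.]] [[352. 225.]]
[0, 0, 0] [[0.48  0.027 0.   ]]
[-35, 95, 298] [[0.456 0.125 0.298]]
[-35, -95, 298] [[ 0.434 -0.064  0.298]]
[-35, -140, 298] [[ 0.429 -0.109  0.298]]
[-35, 140, 298] [[0.461 0.17  0.298]]
```

```bash
cat >> h.py <<'E'
C=[0.4801,0.0265,-0.1147]
def to(*pts):
    """shift in tool axes (mm), turn (tool axes) to chute points with tool x along chute x, pointing down; also pose in chute frame"""
    o=observe();p=np.array(o["eef_pos"]);R=cv2.Rodrigues(np.array(o["tcp_rot"],float))[0]
    k,s=np.cos(C[2]),np.sin(C[2]);Rc=np.array([[k,-s,0],[s,k,0],[0,0,1]])
    G=Rc@np.diag([1,-1,-1.])
    print("t",o["time_s"],"chute pose",(1000*Rc.T@(p-[C[0],C[1],0])).round(1),"F chute",(Rc.T@np.array(o["ft_force"])).round(1),"open",round(o["opening"],2),"turn",cv2.Rodrigues(R.T@G)[0].ravel().round(3))
    for q in pts:print(q,"shift now axes",(1000*R.T@(W(q,C)[0]-p)).round(1),"aligned axes",(1000*G.T@(W(q,C)[0]-p)).round(1))
E
python3 -c "
from h import *
to([-35,-200,345],[163,-45,345])"
python3 -m inch '[[[0,0,0.128],[0,0,-25],-1],[[0,0,0.128],[0,0,-25],-1],[[0,0,0.128],[0,0,-35],-1],[[0,0,0.127],[0,0,-35],-1]]'
python3 -c "
from h import *
to([-35,-200,345],[163,-45,345])"
```

```text
t 0.9 chute pose [-157.4 -649.   226.8] F chute [-0.7 -0.4  0.3] open 1.0 turn [ 0.    -0.     0.509]
[-35, -200, 345] shift now axes [ 325.6 -332.6 -118.3] aligned axes [ 122.4 -449.  -118.2]
[163, -45, 345] shift now axes [ 574.  -371.6 -118.3] aligned axes [ 320.4 -604.  -118.2]
time_s: 1.3
eef_pos: [0.2493, -0.5999, 0.3476]
tcp_rot: [-3.135, 0.192, 0.0]
ft_force: [0.6, -0.1, -0.3]
opening: 0.705
t 1.3 chute pose [-157.6 -648.6  347.6] F chute [ 0.6 -0.1 -0.3] open 0.7 turn [-0.001  0.    -0.008]
[-35, -200, 345] shift now axes [ 119.2 -449.6    3. ] aligned axes [ 122.6 -448.6    2.6]
[163, -45, 345] shift now axes [ 316.  -606.1    3.1] aligned axes [ 320.6 -603.6    2.6]
```

```bash
python3 -m inch '[[[0,0,-0.007],[12,-45,0],-1],[[0,0,0],[12,-45,0],-1],[[0,0,0],[12,-45,0],-1],[[0,0,0],[12,-45,0],-1],[[0,0,0],[12,-45,0],-1]]'
python3 -m inch '[[[0,0,0],[12,-45,0],-1],[[0,0,0],[12,-45,0],-1],[[0,0,0],[12,-45,0],-1],[[0,0,0],[12,-45,0],-1],[[0,0,0],[12,-45,0],-1]]'
python3 -c "
from h import *
to([163,-45,345],[163,-45,182])"
```

```text
time_s: 1.8
eef_pos: [0.3346, -0.3814, 0.3469]
tcp_rot: [3.136, -0.173, 0.0]
ft_force: [0.9, -0.3, 0.4]
opening: 0.266
time_s: 2.3
eef_pos: [0.4189, -0.1644, 0.3471]
tcp_rot: [3.136, -0.173, 0.001]
ft_force: [1.0, -0.1, -0.1]
opening: 0.007
t 2.3 chute pose [ -39.  -196.7  347.1] F chute [ 1.  -0.  -0.1] open 0.01 turn [ 0.001 -0.001  0.004]
[163, -45, 345] shift now axes [ 202.6 -150.8    2.1] aligned axes [ 202.  -151.7    2.1]
[163, -45, 182] shift now axes [ 202.5 -150.9  165.1] aligned axes [ 202.  -151.7  165.1]
```

```bash
python3 -m inch '[[[0,0,0.003],[40,-30,0],-1],[[0,0,0],[40,-30,0],-1],[[0,0,0],[40,-30,0],-1],[[0,0,0],[40,-30,0],-1],[[0,0,0],[42,-30,0],-1]]'
python3 -m inch '[[[0,0,0],[0,0,45],-1],[[0,0,0],[0,0,40],-1],[[0,0,0],[0,0,0],-1]]'
python3 -c "
from h import *
cv2.imwrite('pics/s1.png',read_camera('side')[120:360,160:480].repeat(2,0).repeat(2,1))
to([163,-45,182])"
```

```text
time_s: 2.8
eef_pos: [0.6363, -0.0399, 0.3467]
tcp_rot: [3.136, -0.179, 0.0]
ft_force: [1.1, -0.2, 1.6]
opening: 0.003
time_s: 3.1
eef_pos: [0.6309, -0.0409, 0.2555]
tcp_rot: [-3.136, 0.176, 0.018]
ft_force: [0.1, -0.7, -0.3]
opening: 0.006
t 3.15 chute pose [159.3 -49.6 259.2] F chute [0.3 0.8 1.7] open 0.01 turn [0.    0.006 0.002]
[163, -45, 182] shift now axes [ 4.1 -4.6 77.2] aligned axes [ 3.7 -4.6 77.2]
```

View pics/s1.png

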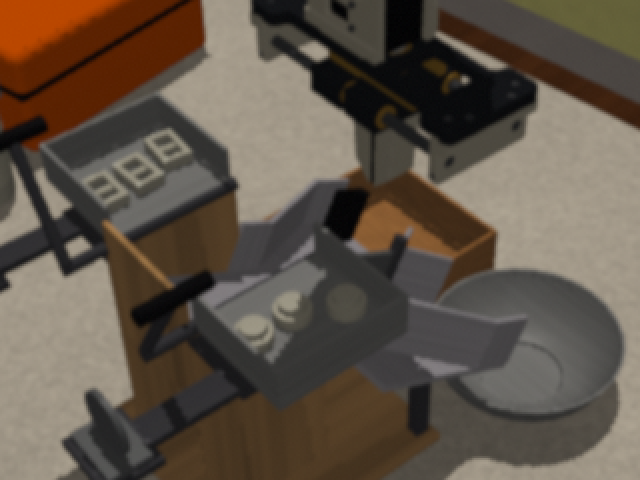

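The fingers are to the right of the block (350,215 in the crop) and above it. I descend, then push towards +y.

```bash
python3 -m inch '[[[0,0,0],[4,0,35],-1],[[0,0,0],[2,0,30],-1],[[0,0,0],[0,0,10],-1],[[0,0,0],[0,0,0],-1]]'
python3 -c "
from h import *
to([163,6,182])"
python3 -m inch '[[[0,0,0],[0,-12,0],-1],[[0,0,0],[0,-12,0],-1],[[0,0,0],[0,-12,0],-1],[[0,0,0],[0,-8,0],-1],[[0,0,0],[0,0,0],-1]]'
python3 -c "
from h import *
cv2.imwrite('pics/t2.png',read_camera('top')[120:360,180:500].repeat(2,0).repeat(2,1))
to([163,6,182])"
```

```text
time_s: 3.55
eef_pos: [0.6406, -0.0419, 0.1875]
tcp_rot: [3.136, -0.179, -0.0]
ft_force: [0.3, 0.4, 0.2]
opening: 0.005
t 3.55 chute pose [167.3 -49.6 187.5] F chute [0.3 0.4 0.2] open 0.0 turn [0.    0.    0.001]
[163, 6, 182] shift now axes [ -4.2 -55.6   5.5] aligned axes [ -4.3 -55.6   5.5]
time_s: 4.05
eef_pos: [0.6458, 0.0053, 0.1875]
tcp_rot: [-3.136, 0.172, -0.002]
ft_force: [0.3, -0.4, 0.3]
opening: 0.004
t 4.1 chute pose [167.   -3.4 187.1] F chute [ 0.8 -0.2 -0.7] open 0.01 turn [-0.001 -0.     0.004]
[163, 6, 182] shift now axes [-4.  -9.5  5.1] aligned axes [-4.  -9.4  5.1]
```

View pics/t2.png

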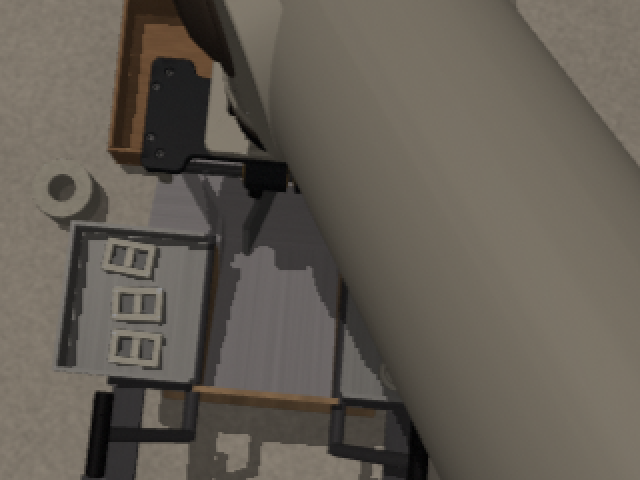

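The flap's free end (245,250) has moved towards the left wall. I push on until I feel the stop.

```bash
for i in 1; do python3 -m inch '[[[0,0,0],[0,-6,0],-1],[[0,0,0],[0,-4,0],-1],[[0,0,0],[0,0,0],-1]]'; done
python3 -m inch '[[[0,0,0],[0,-4,0],-1],[[0,0,0],[0,0,0],-1]]'
python3 -m inch '[[[0,0,0],[0,-4,0],-1],[[0,0,0],[0,0,0],-1]]'
python3 -c "
from h import *
to()"
```

```text
time_s: 4.4
eef_pos: [0.6466, 0.0129, 0.1866]
tcp_rot: [-3.136, 0.177, 0.0]
ft_force: [0.5, 0.7, 0.1]
opening: 0.008
time_s: 4.6
eef_pos: [0.647, 0.0161, 0.1866]
tcp_rot: [3.136, -0.178, -0.001]
ft_force: [-0.7, -0.6, -0.7]
opening: 0.007
time_s: 4.8
eef_pos: [0.6472, 0.0167, 0.1865]
tcp_rot: [3.132, -0.181, -0.002]
ft_force: [-2.2, -6.6, 2.8]
opening: 0.005
t 4.8 chute pose [167.2   9.4 186.5] F chute [-1.4 -6.8  2.8] open 0.01 turn [ 0.005  0.001 -0.001]
```

Stop reached, with 6.8 N at y +9. I retreat and go to the outside of the right bar.

```bash
python3 -m inch '[[[0,0,0],[0,30,0],-1],[[0,0,0],[0,15,-30],-1],[[0,0,0],[0,0,-45],-1],[[0,0,0],[0,0,-45],-1],[[0,0,0],[0,0,-40],-1]]'
python3 -m inch '[[[0,0,0],[-40,20,0],-1],[[0,0,0],[-40,22,0],-1],[[0,0,0],[-40,22,0],-1],[[0,0,0],[-40,22,0],-1],[[0,0,0],[-40,22,0],-1]]'
python3 -c "
from h import *
cv2.imwrite('pics/t3.png',np.vstack([read_camera('top')[120:300,180:500],read_camera('side')[120:360,160:480]]).repeat(2,0).repeat(2,1)[:, :])
to([-38,-148,285])"
```

```text
time_s: 5.3
eef_pos: [0.6427, -0.0239, 0.3492]
tcp_rot: [-3.136, 0.177, -0.002]
ft_force: [1.1, -0.9, -0.2]
opening: 0.002
time_s: 5.8
eef_pos: [0.4301, -0.1091, 0.3465]
tcp_rot: [-3.136, 0.177, -0.001]
ft_force: [-0.1, -2.3, 0.8]
opening: 0.003
t 5.9 chute pose [ -37.1 -143.5  346.5] F chute [ 1.3  1.5 -0.1] open 0.0 turn [ 0.005  0.002 -0.005]
[-38, -148, 285] shift now axes [-0.8  4.2 61.5] aligned axes [-0.9  4.5 61.5]
```

```bash
python3 -c "
import cv2
i=cv2.imread('pics/t3.png');cv2.imwrite('pics/t3b.png',cv2.resize(i,None,fx=.7,fy=.7))"
```

```text
(no output)
```

View pics/t3b.png

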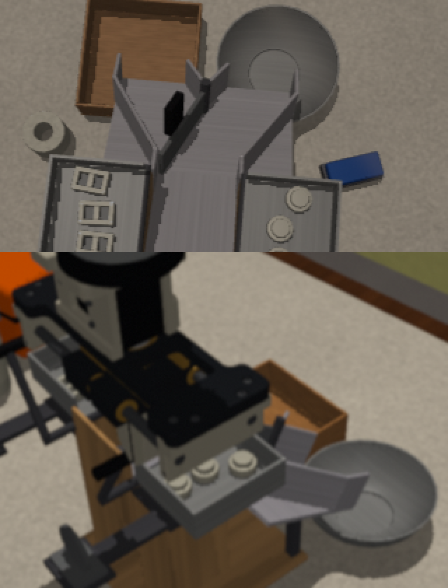

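The flap lies against the left wall (160,165) and leads to the bowl. The fingers are outside the right bar, so I tip the tray.

```bash
python3 -m inch '[[[0,0,0],[0,4,30],-1],[[0,0,0],[0,0,31],-1],[[0,0,0],[0,-12,0],-1],[[0,0,0],[0,-10,0],-1]]'
python3 -m inch '[[[0,0,0],[0,-12,0],-1],[[0,0,0],[0,-12,0],-1],[[0,0,0],[0,-12,0],-1],[[0,0,0],[0,-12,0],-1],[[0,0,0],[0,-12,0],-1]]'
python3 -c "
from h import *
cv2.imwrite('pics/s4.png',read_camera('side')[120:360,160:480].repeat(2,0).repeat(2,1))
to([-38,-28,285])"
```

```text
time_s: 6.3
eef_pos: [0.4342, -0.0893, 0.2862]
tcp_rot: [-3.135, 0.176, 0.0]
ft_force: [1.3, 0.8, 0.7]
opening: 0.005
time_s: 6.8
eef_pos: [0.4407, -0.0303, 0.286]
tcp_rot: [-3.137, 0.177, -0.001]
ft_force: [-0.0, -1.7, 0.3]
opening: 0.004
t 6.85 chute pose [-32.8 -58.7 286. ] F chute [ 0.5  1.1 -0.2] open 0.01 turn [-0.001 -0.001  0.004]
[-38, -28, 285] shift now axes [ -5.  -30.7   1. ] aligned axes [ -5.2 -30.7   1. ]
```

View pics/s4.png

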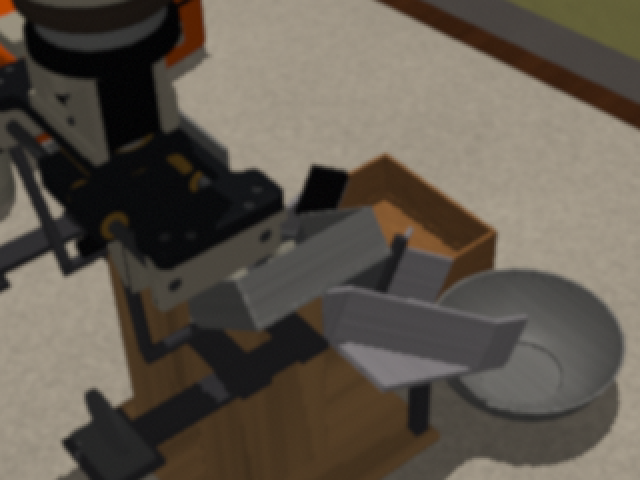

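The tray has tipped about half-way (300,270). I continue to the stop.

```bash
python3 -m inch '[[[0,0,0],[-1,-12,0],-1],[[0,0,0],[-1,-10,0],-1],[[0,0,0],[0,0,0],-1],[[0,0,0],[0,0,0],-1]]'
python3 -m inch '[[[0,0,0],[0,-5,0],-1],[[0,0,0],[0,-4,0],-1],[[0,0,0],[0,0,0],-1],[[0,0,0],[0,0,0],-1],[[0,0,0],[0,0,0],-1]]'
python3 -c "
from h import *
cv2.imwrite('pics/s5.png',read_camera('side')[120:360,160:480].repeat(2,0).repeat(2,1))
to([-38,-28,285])"
```

```text
time_s: 7.25
eef_pos: [0.4408, -0.0093, 0.2857]
tcp_rot: [-3.136, 0.177, 0.0]
ft_force: [-0.2, 0.0, 0.8]
opening: 0.005
time_s: 7.75
eef_pos: [0.442, -0.0007, 0.2858]
tcp_rot: [-3.136, 0.178, -0.0]
ft_force: [-0.3, -1.0, 1.0]
opening: 0.007
t 7.8 chute pose [-34.8 -31.4 285.8] F chute [-0.4 -0.3  1.3] open 0.01 turn [-0.    -0.     0.001]
[-38, -28, 285] shift now axes [-3.2 -3.4  0.8] aligned axes [-3.2 -3.4  0.8]
```

View pics/s5.png

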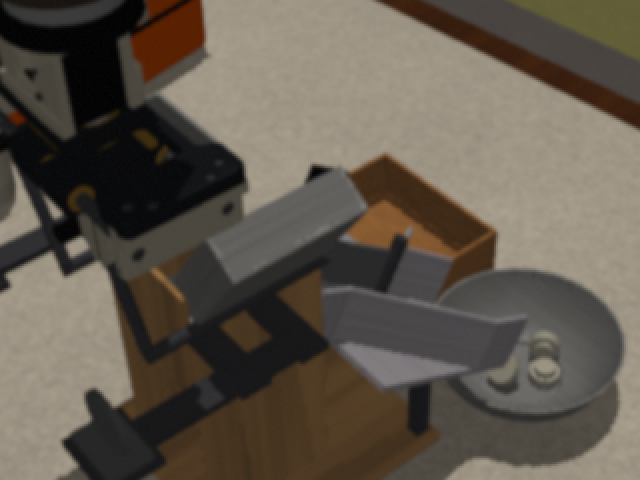

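All three valves are in the bowl, around (545,345), (545,370) and (502,375). I back off, go up, and cross to the left of the flap block.

```bash
python3 -m inch '[[[0,0,0],[0,20,0],-1],[[0,0,0],[0,24,0],-1],[[0,0,0],[0,24,0],-1],[[0,0,0],[0,24,0],-1],[[0,0,0],[0,24,0],-1]]'
python3 -m inch '[[[0,0,0],[0,0,-30],-1],[[0,0,0],[0,0,-32],-1],[[0,0,0],[30,-30,0],-1],[[0,0,0],[30,-30,0],-1],[[0,0,0],[30,-30,0],-1]]'
python3 -m inch '[[[0,0,0],[30,-32,0],-1],[[0,0,0],[30,-32,0],-1],[[0,0,0],[30,-32,0],-1],[[0,0,0],[30,-32,0],-1],[[0,0,0],[0,0,0],-1]]'
python3 -c "
from h import *
to([170,75,345],[170,75,187])"
```

```text
time_s: 8.3
eef_pos: [0.4288, -0.1168, 0.2858]
tcp_rot: [-3.136, 0.178, -0.001]
ft_force: [-0.7, 0.8, -0.2]
opening: 0.007
time_s: 8.8
eef_pos: [0.5298, -0.0364, 0.3484]
tcp_rot: [3.136, -0.182, 0.003]
ft_force: [0.9, -1.1, 0.6]
opening: 0.002
time_s: 9.3
eef_pos: [0.6638, 0.0832, 0.3453]
tcp_rot: [-3.132, 0.168, 0.004]
ft_force: [-0.0, 0.1, -0.1]
opening: 0.002
t 9.3 chute pose [176.   77.4 345.3] F chute [-0.   0.1 -0.1] open 0.0 turn [-0.005  0.003  0.008]
[170, 75, 345] shift now axes [-6.   2.3  0.3] aligned axes [-6.   2.4  0.3]
[170, 75, 187] shift now axes [ -5.6   3.2 158.3] aligned axes [ -6.    2.4 158.3]
```

```bash
python3 -m inch '[[[0,0,0],[-6,0,40],-1],[[0,0,0],[0,0,40],-1],[[0,0,0],[0,0,40],-1],[[0,0,0],[0,0,38],-1],[[0,0,0],[0,0,0],-1]]'
python3 -m inch '[[[0,0,0],[0,15,0],-1],[[0,0,0],[0,15,0],-1],[[0,0,0],[0,15,0],-1],[[0,0,0],[0,15,0],-1],[[0,0,0],[0,12,0],-1]]'
python3 -m inch '[[[0,0,0],[0,5,0],-1],[[0,0,0],[0,5,0],-1],[[0,0,0],[0,0,0],-1]]'
python3 -c "
from h import *
to()"
python3 -m inch '[[[0,0,0],[0,4,0],-1],[[0,0,0],[0,0,0],-1]]'
python3 -c "
from h import *
to()"
```

```text
time_s: 9.8
eef_pos: [0.6521, 0.0756, 0.1837]
tcp_rot: [3.134, -0.178, -0.017]
ft_force: [-0.7, -0.2, -1.1]
opening: 0.001
time_s: 10.3
eef_pos: [0.6488, 0.0034, 0.1911]
tcp_rot: [3.136, -0.181, 0.004]
ft_force: [1.3, 1.3, 0.9]
opening: 0.005
time_s: 10.6
eef_pos: [0.6479, -0.0009, 0.1911]
tcp_rot: [-3.132, 0.174, -0.004]
ft_force: [1.5, 4.5, 3.0]
opening: 0.009
t 10.6 chute pose [169.8  -8.  191.1] F chute [1.  4.7 3. ] open 0.01 turn [-0.004 -0.003  0.004]
time_s: 10.8
eef_pos: [0.6477, -0.0015, 0.1915]
tcp_rot: [-3.129, 0.17, -0.006]
ft_force: [1.6, 9.6, 2.8]
opening: 0.005
t 10.8 chute pose [169.7  -8.7 191.5] F chute [0.4 9.7 2.8] open 0.0 turn [-0.008 -0.003  0.006]
```

At the stop on the other side, mirroring the first (9.7 N). I retreat to the outside of the left bar.

```bash
python3 -m inch '[[[0,0,0],[0,-30,0],-1],[[0,0,0],[0,-25,-30],-1],[[0,0,0],[0,0,-45],-1],[[0,0,0],[0,0,-45],-1],[[0,0,0],[0,0,-36],-1]]'
python3 -m inch '[[[0,0,0],[-41,-20,0],-1],[[0,0,0],[-41,-20,0],-1],[[0,0,0],[-41,-20,0],-1],[[0,0,0],[-41,-20,0],-1],[[0,0,0],[-41,-20,0],-1]]'
python3 -c "
from h import *
cv2.imwrite('pics/t6.png',read_camera('top')[100:400,160:480].repeat(2,0).repeat(2,1))
to([-36,148,285])"
```

```text
time_s: 11.3
eef_pos: [0.6527, 0.0473, 0.3484]
tcp_rot: [3.137, -0.176, 0.002]
ft_force: [0.4, -0.2, -0.6]
opening: 0.004
time_s: 11.8
eef_pos: [0.4583, 0.1699, 0.3454]
tcp_rot: [3.136, -0.177, -0.001]
ft_force: [0.3, 1.9, 0.9]
opening: 0.003
t 11.85 chute pose [-45.6 145.2 345.7] F chute [-7.1  3.1 -0.7] open 0.01 turn [0.002 0.003 0.012]
[-36, 148, 285] shift now axes [ 9.8 -2.8 60.6] aligned axes [ 9.6 -2.8 60.7]
```

View pics/t6.png

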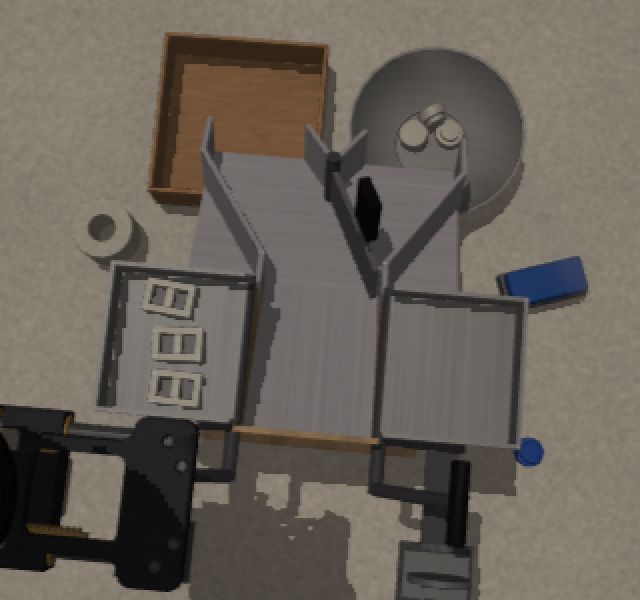

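The flap is at the right wall (375,290), the right tray is level again, and the three valves are in the bowl (430,130). I tip the left tray.

```bash
python3 -m inch '[[[0,0,0],[8,-3,30],-1],[[0,0,0],[0,0,31],-1],[[0,0,0],[0,12,0],-1],[[0,0,0],[0,10,0],-1]]'
python3 -m inch '[[[0,0,0],[0,12,0],-1],[[0,0,0],[0,12,0],-1],[[0,0,0],[0,12,0],-1],[[0,0,0],[0,12,0],-1],[[0,0,0],[0,12,0],-1]]'
python3 -c "
from h import *
to([-36,31,285])"
python3 -m inch '[[[0,0,0],[0,12,0],-1],[[0,0,0],[0,10,0],-1],[[0,0,0],[0,6,0],-1],[[0,0,0],[0,5,0],-1],[[0,0,0],[0,0,0],-1]]'
python3 -m inch '[[[0,0,0],[0,0,0],-1],[[0,0,0],[0,0,0],-1],[[0,0,0],[0,0,0],-1]]'
python3 -c "
from h import *
cv2.imwrite('pics/s7.png',read_camera('side')[120:360,160:480].repeat(2,0).repeat(2,1))
to([-36,31,285])"
```

```text
time_s: 12.25
eef_pos: [0.4653, 0.1489, 0.2838]
tcp_rot: [3.136, -0.176, -0.003]
ft_force: [0.2, 1.2, -0.2]
opening: 0.003
time_s: 12.75
eef_pos: [0.46, 0.0898, 0.2858]
tcp_rot: [-3.136, 0.177, -0.003]
ft_force: [0.5, 1.1, -1.0]
opening: 0.003
t 12.75 chute pose [-27.3  60.6 285.8] F chute [ 0.4  1.1 -1. ] open 0.0 turn [-0.001 -0.002  0.002]
[-36, 31, 285] shift now axes [-8.8 29.5  0.7] aligned axes [-8.7 29.6  0.8]
time_s: 13.25
eef_pos: [0.4559, 0.0583, 0.2852]
tcp_rot: [-3.135, 0.177, -0.002]
ft_force: [0.6, 3.4, -0.2]
opening: 0.004
time_s: 13.55
eef_pos: [0.4559, 0.0582, 0.2851]
tcp_rot: [-3.135, 0.176, -0.001]
ft_force: [0.0, 5.3, 0.6]
opening: 0.006
t 13.6 chute pose [-27.7  28.8 285.1] F chute [0.1 5.5 1.7] open 0.01 turn [-0.001 -0.001  0.003]
[-36, 31, 285] shift now axes [-8.3 -2.2  0.1] aligned axes [-8.3 -2.2  0.1]
```

View pics/s7.png

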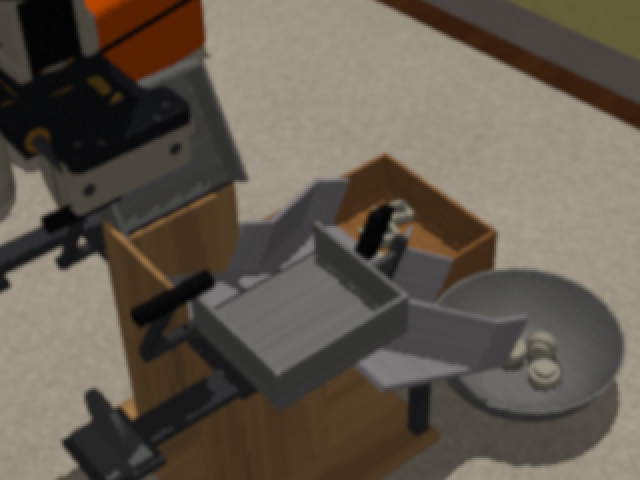

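Buckles are in the box (395,220). I hold a moment longer, then back off, rise and check.

```bash
python3 -m inch '[[[0,0,0],[0,0,0],-1],[[0,0,0],[0,0,0],-1],[[0,0,0],[0,0,0],-1],[[0,0,0],[0,0,0],-1]]'
python3 -m inch '[[[0,0,0],[0,-20,0],-1],[[0,0,0],[0,-24,0],-1],[[0,0,0],[0,-24,0],-1],[[0,0,0],[0,-24,0],-1],[[0,0,0],[0,-28,0],-1]]'
python3 -m inch '[[[0,0,0],[0,0,-30],-1],[[0,0,0],[0,0,-35],-1],[[0,0,0],[-20,-15,0],-1],[[0,0,0],[0,0,0],-1],[[0,0,0],[0,0,0],-1]]'
python3 -c "
from h import *
cv2.imwrite('pics/t8.png',read_camera('top')[100:400,160:480].repeat(2,0).repeat(2,1))
to()"
```

```text
time_s: 14.0
eef_pos: [0.4559, 0.0583, 0.2851]
tcp_rot: [-3.135, 0.176, -0.001]
ft_force: [-0.3, 4.9, 1.0]
opening: 0.004
time_s: 14.5
eef_pos: [0.4694, 0.1753, 0.2844]
tcp_rot: [3.134, -0.181, -0.0]
ft_force: [-0.1, -0.2, 0.3]
opening: 0.01
time_s: 15.0
eef_pos: [0.4502, 0.193, 0.3491]
tcp_rot: [3.134, -0.176, -0.0]
ft_force: [-0.4, -0.2, 0.4]
opening: 0.002
t 15.05 chute pose [-48.3 161.5 348.9] F chute [ 0.1 -0.7  0.3] open 0.0 turn [0.002 0.001 0.001]
```

View pics/t8.png

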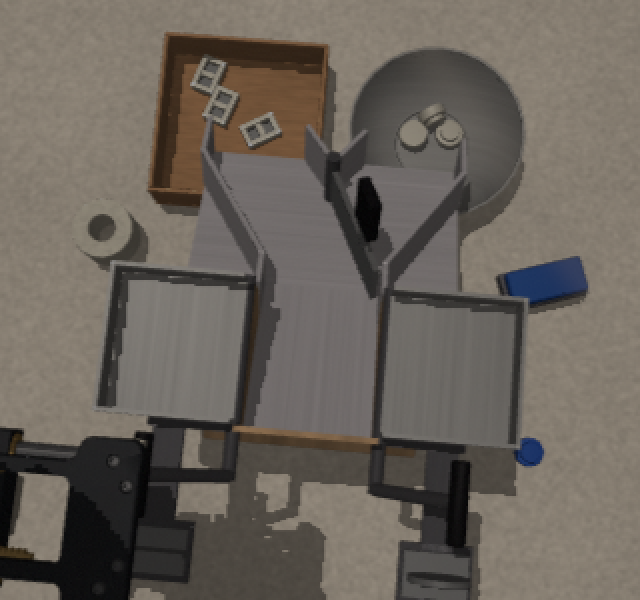

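The three buckles are in the box, (208,75), (220,105) and (260,130). The three valves are in the bowl, both trays are level, and the flap is at the right wall. The robot is clear.

```bash
python3 -c "
from bench import *
print(hand_in())"
```

```text
the job is handed in; nothing more can be done
None
```

The job is handed in after about 15 s of robot time. I swung the flap to its left stop and tipped the right tray, which put the three valves in the bowl. I then swung the flap to its right stop and tipped the left tray, which put the three buckles in the box.

The last top picture shows three valves in the bowl, three buckles in the box, both trays level and the flap against the right wall. The arm was clear, with under 1 N on the wrist. The roll and the eraser were where they had been; the spray, flask, glove box and mug were outside that picture, but no contact was felt along the way. I read the flap and tray angles from the pictures and the felt stops, not from joint values. No check failed or disagreed.

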